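Push a watch through the dust flap

ROBOT

A 6-joint arm with a two-finger parallel gripper is mounted at the origin on the work surface. World frame = base frame: x ahead of the robot, y to its left, z up, the work surface at z = 0. Lengths are in mm, angles in rad, forces in N, time in s.
With the tool pointing down it reaches from about 275 to 1000 mm from the base axis. Payload 8.4 kg.
Tool frame: the origin (TCP) lies on the centre line of the jaws, within the pads' length; the fingertips stand 17 mm ahead of it and the grasp point (between the pads) lies 2 mm behind it; z points along the fingers, y is the line along which they close (so a half turn about z gives the same grasp; the last joint's range is limited). The gripper opens to 85 mm and grips with 20 to 120 N. Pads are 22 mm wide; open, the fingers measure 114 mm over their backs; the gripper's body (76 mm by 85 mm) begins 54 mm behind the grasp point. The pads swing forward as they close: fully open they stand 13 mm farther back than shut.
Start: joints at [-1.248, 0.353, 1.633, -0, 1.155, -0.002], TCP at [199.448, -592.325, 248.281] pointing down, gripper open.
Joint ranges: [-2.63, 2.63], [-0.92, 2.1], [0.06, 2.66], [-1.3, 4.44], [0, 2.69], [-3.02, 3.02]. Speed limits (rad/s): [2.22, 2.22, 2.79, 3.14, 3.14, 3.14].

INTERFACE

Orientations are given as a 3x3 rotation matrix whose columns are the frame's x, y, z axes.
In Python, from workcell import monitor, camera, camera_model, r gives the robot as it stands.
- The arm moves only by the shell command python3 -m inch 'ROWS' [FORCE]. ROWS is JSON, a list of rows, each an object of numbers: "tx", "ty", "tz": the shift along the tool's x, y, z in units of 40 mm (1.0 is 40 mm); "ax", "ay", "az": the turn, a rotation vector about the tool's x, y, z in degrees; "fingers": the finger opening in mm, from 0 to 85.4. In form: [{"tx": .., "ty": .., "tz": .., "ax": .., "ay": .., "az": .., "fingers": ..}, ...]. A call has 1 to 10 rows; each row shifts and turns the commanded pose from where the row before left it, along the tool's axes as they then stand; what a row does not reach is not made up. A row lasts 1/12 s, in which the tool goes at most 41.7 mm and 7.16 degrees, less where a joint would pass 70% of its speed; a pose out of reach is approached as far as the arm can. A call is refused whole if a number of a shift passes 1 or a number of a turn 7.16, either way. A call with a gripper value outside its range is refused whole. The fingers move at their own pace and stop on an object; FORCE is the grip in N (left out, the last holds). Time passes only in rows, so rows that do not move let the fingers close. It gives the time, the measured TCP pose, the force, the opening and the grip force at its end, in the units of the state.
- monitor.observe(): the state, without advancing time (a new reading comes with each control period).
- camera(name): name is "side" or "top"; returns (picture, depth): 384x512x3 uint8, red, green, blue; 384x512 float32, mm along the optical axis (not along the pixel's ray), 0 where there is no reading.
- camera_model(name): a dict with "K" (3x3 intrinsics, pixels), "T" (4x4, takes a point from camera to world coordinates). Camera axes: x right, y down, z forward; pixel columns grow to the right and rows downward; lengths in mm; the calibration is good to about 2 mm. A picture is of the moment at which its call begins. camera_model takes no time and is no camera call.
- r.job_done(): hands the job in; it is judged then, once.
The state is a dict: "time": time; "joints": joint angles; "joint_vel": joint speeds; "joint_torque": joint torques, N m; "tcp_pos": TCP position; "eef_rot": TCP orientation; "contact_force": force on the tool from outside, world axes, zero at the start; "wrist_torque": the same for the moment, N m; "width": finger opening in mm; "finger_force": force on a finger pad.
Only numpy, scipy, OpenCV 4.12 (cv2) and the standard library are available. Lean on these libraries where they do the work, as an engineer would, in place of code of your own. Each camera call takes 0.05 s, during which the arm holds its last target. There are 200 camera calls.

TASK

Move the watch from the bamboo tray to the aluminium porch of the smoked case and set it down gently, face up, in front of the middle of the flap, with its crown pointing straight away from the flap. Then use the red-handled fork pusher, and not the fingers, to slide the watch in through the flap, far enough that the flap falls fully shut behind it, with the crown still pointing back at the flap. Stand the pusher back on the desk as it stood, well clear of the case and porch, and leave the other things on the desk where they are.

Things in the scene. Friction and masses are not known exactly. Their poses are not given: they have to be found in the camera images.
- case: smoked acrylic dust case, fixed. Origin: on the desk, under the middle of the gate; x points into the case (push direction), z up. Level floor plate, top 4 mm above the desk, 90 wide: x -100 to 0 is the open porch, 0 to 140 the inside (82 wide, 70 high, back wall at x=136); roof top 78 above the desk. Below the lintel the gate opening is 66 wide (y -33 to 33), 48 high.
- porch (a point): middle of the bright aluminium porch's top, 50 mm out (case x=-50) from the gate, 4 mm above the desk. The porch has no roof and no rails; only two dark guide cheeks, 12 mm high, flare out from the gate's sides to case x=-22, y=+-43
- flap (a joint): angle (rad) of the amber flap, hinged along its top edge at case x=0, 48 mm above the desk; 62 mm wide, 42 long, 3 thick, 20 g. 0 = hanging shut; grows to 1.45 as it swings into the case; it cannot swing outwards. No latch or spring: it falls shut by its weight, but rests ajar on anything under its swing. It clears a watch whose centre is over 50 mm past the gate.
- watch: steel watch head, no strap, loose, blue dial up on the tray, about 80 g. Origin: centre of its underside; z up, x towards the crown. Round body 40 mm across, 13.5 high. Lugs reach y=+24 and -24 (48 mm over their ends, 22 wide along x, 0.5 to 8.5 mm above the underside): grip it across the lug ends, along y.
- crown (a point): tip of the watch's brass crown (7 mm thick), 26.5 mm along x from the watch's centre, 6 mm above its underside
- pusher: loose fork pusher standing on the desk, 120 g. Origin: on its underside below the red grip; x points along the shaft to the fork, z up. Upright grip 30 mm (x) by 16 (y), 60 high, on a black foot 36 by 36 by 6: grip it across y at about 45 mm height. Steel shaft 10 wide, 18 to 26 mm above the underside.
- fork (a point): middle between the prong ends of the black fork head, x=120 mm in the pusher's frame, 13 mm above its underside. Head 34 mm wide, 26 high, from x=100 to 120. Notch between the prongs 16 wide, 14 deep: it takes the crown while the prongs bear on the round body (the watch's centre is then 18 mm beyond the prong ends).
- tray: shallow bamboo tray, fixed, 160 by 140 mm, floor 5 mm above the desk, rim 11 mm high and 6 thick. Origin: on the desk under its centre. The watch starts on its floor.
- bench_block: round black aluminium bench block, 64 mm across, 26 high, loose; origin at the centre of its underside. To be left alone
- blower: red silicone bulb blower standing on its flat base, 66 mm across, 120 high, loose; origin at the centre of its underside. To be left alone
- spring_bar_tool: slim steel spring bar tool lying flat, 130 mm long, 10 thick, loose; origin under its middle, x along it. To be left alone
- loupe: black eye loupe standing on its narrow end, 44 mm across, 30 high, loose; origin at the centre of its underside. To be left alone
- screwdriver: small screwdriver lying flat, 120 mm long, loose; x along it. To be left alone
Things that resemble listed ones, but are neither listed nor needed, are in the scene too. What is shaped like the pusher but yellow is not meant.

How it is judged (in metres and radians):
On the way, in this order (a step that is already met when the one before it is completed fails the run):
1. the watch stands released on the porch in front of the flap, face up, crown pointing away from the flap (x of watch in the frame of case between -0.092 and -0.022 m and y of watch in the frame of case between -0.022 and 0.022 m and z of watch in the frame of case below 0.007 m and angle between watch's own z axis and vertical below 0.1 rad and angle between the x axis of watch and the x axis of case, either way round below 0.35 rad and x of crown in the frame of case below -0.045 m and contact force between the fingers and watch below 0.05 N and linear speed of watch below 0.03 m/s), for 0.2 s.
2. the watch goes through the gate, pushing the flap open (x of watch in the frame of case between -0.01 and 0.03 m and value of joint flap above 0.3 rad).
At the end, for the whole second after the job is handed in: Watch face up at rest inside, centre over 40 mm past the gate, crown towards the gate within 20 degrees; flap shut (under 0.06 rad); pusher flat, at rest on the desk, grip and fork points each over 118 mm out from the gate or 63 mm to the side of its middle line (x of watch in the frame of case between 0.04 and 0.125 m and z of watch in the frame of case below 0.007 m and angle between watch's own z axis and vertical below 0.1 rad and angle between the x axis of watch and the x axis of case, either way round below 0.35 rad and x of case in the frame of watch above 0.02 m and linear speed of each of watch, pusher below 0.02 m/s and value of joint flap below 0.06 rad and angle between pusher's own z axis and vertical below 0.08 rad and height (world z) of pusher below 0.004 m and (x of pusher in the frame of case below -0.118 m or y of pusher in the frame of case above 0.063 m or y of pusher in the frame of case below -0.063 m) and (x of fork in the frame of case below -0.118 m or y of fork in the frame of case above 0.063 m or y of fork in the frame of case below -0.063 m)); the robot touches nothing.
It fails at once if the fingers touch the watch once it has begun to enter the gate (centre less than 20 mm in front of it or inside) (x of watch in the frame of case between -0.02 and 0.14 m and y of watch in the frame of case between -0.045 and 0.045 m and z of watch in the frame of case below 0.05 m and contact force between the fingers and watch above 0.3 N).
It fails at once if the watch is dropped or flung (faster than 0.6 m/s while not held) (linear speed of watch above 0.6 m/s and contact force between the fingers and watch below 0.05 N).
It fails at once if the watch is tipped over (angle between watch's own z axis and vertical above 0.7 rad).
It fails at once if another thing on the desk is shifted by more than 20 mm (distance of any of bench_block, blower, spring_bar_tool, loupe, screwdriver from where it was at the start of the episode above 0.02 m).
It also fails if it takes over 54 s, if anything falls off the work surface, if the arm or the gripper's body presses on something with over 40 N, if the wrist force passes 120 N, or if a joint passes its speed limit or range.

## Working session

There is one attempt and no reset: what is moved stays moved. The work goes in short steps, Python scripts to look and compute and a shell command to move; the robot and the scene stay as the last step left them, time stands still between calls to the robot, and variables do not carry over. Pictures are saved under pics/ and viewed, at most 13 in all, crops included, and the job is handed in when it is done.

```bash
ls; mkdir -p pics; python3 - <<'E'
from workcell import monitor,camera,camera_model,r
import cv2,numpy as np
for n in("top","side"):
    p,d=camera(n); np.savez(f"{n}0.npz",p=p,d=d)
    cv2.imwrite(f"pics/{n}0.png",cv2.resize(p[:,:,::-1],(800,600),interpolation=cv2.INTER_CUBIC))
    m=camera_model(n);print(n,np.round(m["K"],1).tolist(),np.round(m["T"],3).tolist())
s=monitor.observe();print(s["tcp_pos"],np.round(s["eef_rot"],3).tolist(),s["time"],s["width"])
E
```

```text
pics
top [[427.3, 0.0, 254.5], [0.0, 427.3, 200.7], [0.0, 0.0, 1.0]] [[0.002, -0.992, 0.127, 451.781], [-1.0, -0.001, 0.012, -24.333], [-0.011, -0.127, -0.992, 1055.35], [0.0, 0.0, 0.0, 1.0]]
side [[419.9, 0.0, 251.3], [0.0, 419.9, 191.9], [0.0, 0.0, 1.0]] [[0.989, -0.082, 0.121, 444.261], [-0.146, -0.544, 0.826, -984.936], [-0.002, -0.835, -0.55, 699.813], [0.0, 0.0, 0.0, 1.0]]
[ 199.32544433 -591.93800631  247.64303332] [[0.948, 0.319, -0.0], [0.319, -0.948, 0.001], [0.0, -0.001, -1.0]] 0.1 85.24966779143816
```

View pics/top0.png

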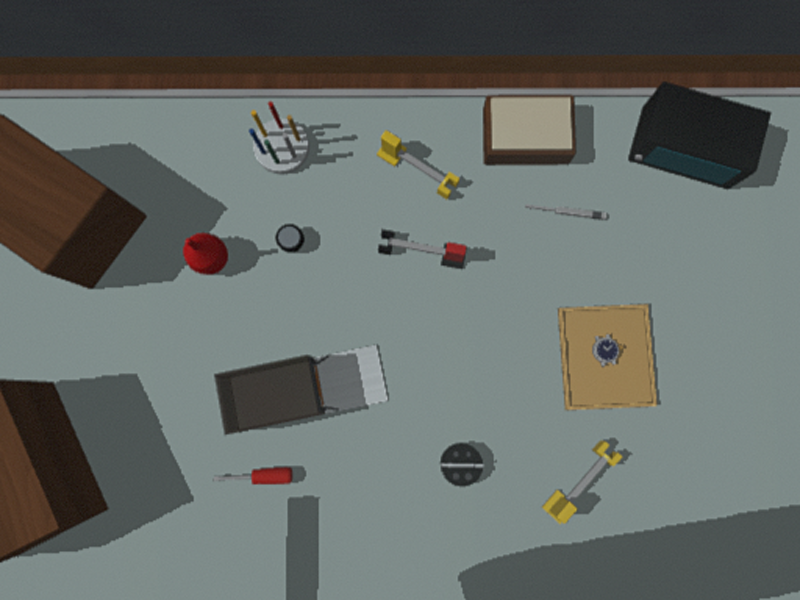

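View pics/side0.png

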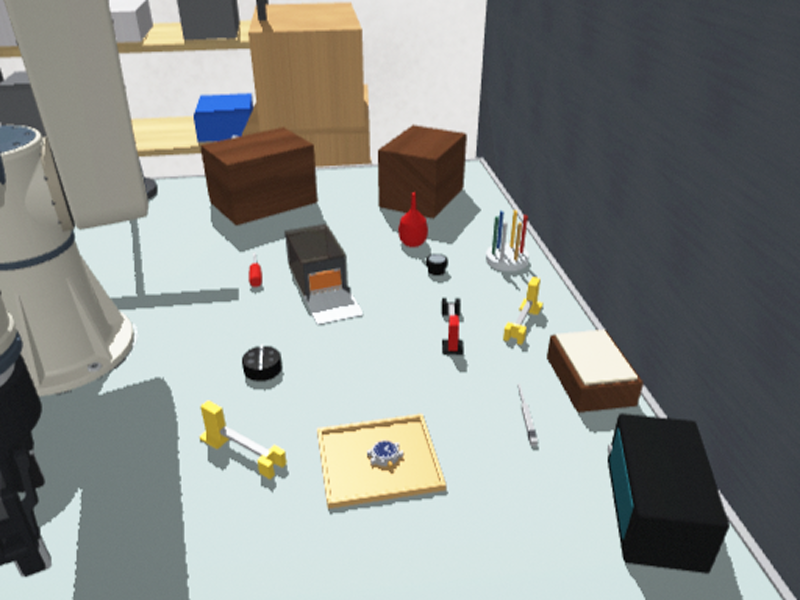

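The top view (800x600) shows the watch at (607,349), the red pusher with its grip at (455,254) and fork at (385,243), the porch at (355,375) and the gate at (318,385). The side view shows the same objects. Next I'll enlarge crops.

```bash
python3 - <<'E'
import cv2,numpy as np
t=np.load("top0.npz")["p"][:,:,::-1]; s=np.load("side0.npz")["p"][:,:,::-1]
def c(im,x,y,w,h,k): return cv2.resize(im[y:y+h,x:x+w],None,fx=k,fy=k,interpolation=cv2.INTER_CUBIC)
# top: 800x600 canvas, k=8 -> 100x.. ; 
A=np.zeros((600,800,3),np.uint8)
A[0:300,0:400]=c(t,365,205,50,37.5.__int__()+1,8)[:300]   # watch top
A[0:300,400:800]=c(t,235,135,80,60,5)         # pusher top
A[300:600,0:400]=c(t,180,210,80,60,5)         # case top
A[300:600,400:800]=c(s,220,275,50,38,8)[:300]        # watch side
cv2.imwrite("pics/c1.png",A)
B=np.zeros((600,800,3),np.uint8)
B[:, :400]=c(s,270,180,40,60,10)   # pusher side
B[:, 400:]=c(s,175,140,60,90,6.6667)[:600,:400]   # case side
cv2.imwrite("pics/c2.png",B)
E
```

```text
(no output)
```

View pics/c1.png

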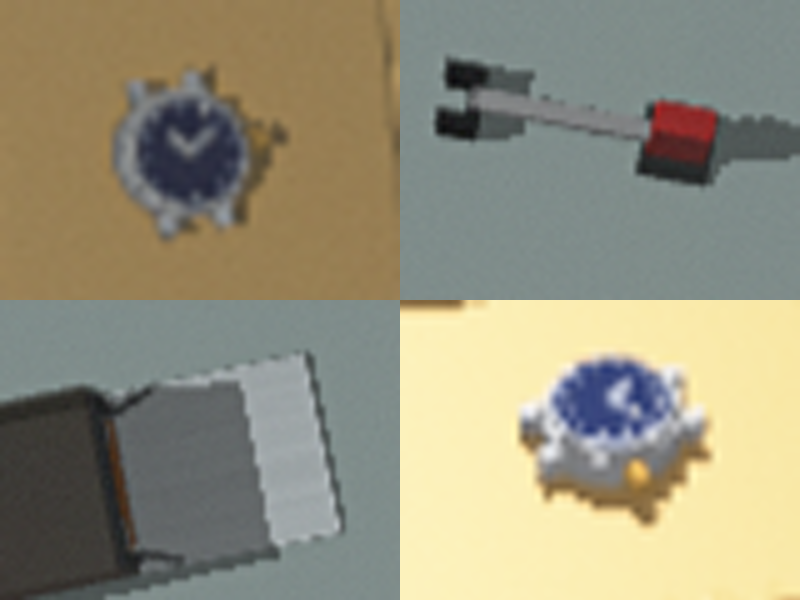

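View pics/c2.png

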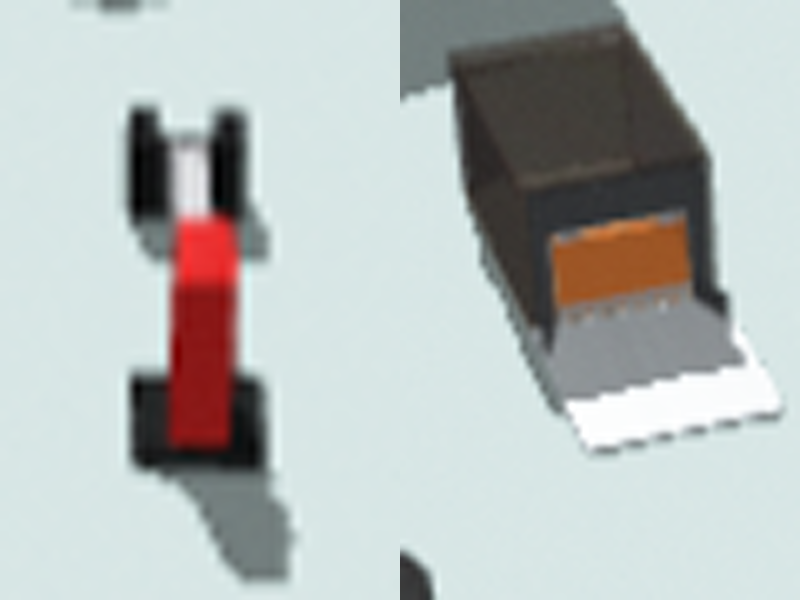

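Crop 1: dial centre (190,148), lug-pair middles (164,85) and (198,221), crown tip about (280,134). The pusher's prong-end middle is at (441,97) and its grip-top centre at (684,119). The outer porch corners are (308,352) and (343,535). Crop 2 (side view): grip top (207,250), prong-end middle (187,110), porch corners (597,452) and (782,412).

```bash
cat > g.py <<'E'
import numpy as np,cv2
from workcell import camera_model
M={n:camera_model(n) for n in("top","side")}
def ray(n,p):
    K,T=np.array(M[n]["K"]),np.array(M[n]["T"]); d=T[:3,:3]@np.linalg.solve(K,[p[0],p[1],1]); return T[:3,3],d
def atz(n,p,z): o,d=ray(n,p); return o+d*(z-o[2])/d[2]
def tri(pt,ps):
    A=[];b=[]
    for n,p in(("top",pt),("side",ps)):
        o,d=ray(n,p); d=d/np.linalg.norm(d); P=np.eye(3)-np.outer(d,d);A.append(P);b.append(P@o)
    return np.linalg.lstsq(np.vstack(A),np.hstack(b),rcond=None)[0]
def cloud(n,d):
    K,T=np.array(M[n]["K"]),np.array(M[n]["T"]); v,u=np.mgrid[:384,:512]
    X=np.stack([(u-K[0,2])/K[0,0]*d,(v-K[1,2])/K[1,1]*d,d],-1)@T[:3,:3].T+T[:3,3]; X[d<=0]=np.nan; return X
def cr(u,v,x0,y0,k,U=0,V=0): return ((u-U+.5)/k-.5+x0,(v-V+.5)/k-.5+y0)
E
python3 - <<'E'
from g import *
np.set_printoptions(precision=1,suppress=True)
W=lambda u,v:cr(u,v,365,205,8); P=lambda u,v:cr(u,v,235,135,5,400); C=lambda u,v:cr(u,v,180,210,5,0,300)
w=lambda u,v:cr(u,v,220,275,8,400,300); p=lambda u,v:cr(u,v,270,180,10); c=lambda u,v:cr(u,v,175,140,6.6667,400)
for nm,a,b in[("dial",W(190,148),w(612,398)),("crown",W(278,135),w(638,478)),("grip",P(684,119),p(207,250)),("forktop",P(441,97),p(187,110)),
 ("porchL",C(308,352),c(782,412)),("porchR",C(343,535),c(597,452))]:
    print(nm,tri(a,b))
d=atz("top",W(190,148),18.5);l1=atz("top",W(164,85),13);l2=atz("top",W(198,221),13);k=atz("top",W(278,135),11)
print("watch z-known",d,l1,l2,(l1+l2)/2,k)
yy=l1-l2;print("lugaxis deg",np.degrees(np.arctan2(yy[1],yy[0])),"crown deg",np.degrees(np.arctan2(*(k-d)[[1,0]])))
g=atz("top",P(684,119),60);f=atz("top",P(441,97),26);print("grip,fork",g,f,np.degrees(np.arctan2(*(f-g)[[1,0]])),np.linalg.norm((f-g)[:2]))
for n in("top","side"):
    z=np.load(n+"0.npz");X=cloud(n,z["d"]);im=z["p"].astype(int)
    def rect(m,t):
        q=X[m][:,:2].astype(np.float32)
        if len(q)>5: print(n,t,len(q),"z",np.median(X[m][:,2]),"rect",cv2.minAreaRect(q),"mean",q.mean(0))
    box=lambda x0,x1,y0,y1:(X[...,0]>x0)&(X[...,0]<x1)&(X[...,1]>y0)&(X[...,1]<y1)
    R=box(250,550,40,300)
    rect(R&(abs(X[...,2]-78)<4),"roof")
    S=box(480,640,-150,80); red=(im[...,0]>2*im[...,1])
    rect(S&red&(abs(X[...,2]-60)<3),"griptop")
    rect(S&(abs(X[...,2]-26)<2.5)&~red&(X[...,1]>15),"forktop")
    rect(S&(abs(X[...,2]-22)>-1)&(X[...,2]>14)&(X[...,2]<40)&~red,"shaft+fork")
    w_=box(300,520,-350,-180);blue=(im[...,2]>1.3*im[...,0])&(im[...,2]>im[...,1]+10)
    rect(w_&blue,"dial")
    rect(w_&(X[...,2]>9)&(abs(X[...,0]-(d[0]))<35)&(abs(X[...,1]-d[1])<35),"watch")
    m=box(250,500,-80,120)&(X[...,2]>1.5)&(X[...,2]<8);rect(m,"porch")
    q=X[m]
E
```

```text
dial [ 528.3 -335.9   19.7]
crown [ 532.1 -363.3   17.3]
grip [ 678.9 -100.    60.3]
forktop [699.5  16.8  26.6]
porchL [536.   20.8   2.7]
porchR [450.3   3.1   2.3]
watch z-known [ 529.8 -336.4   18.5] [ 549.4 -330.8   13. ] [ 508.  -339.6   13. ] [ 528.7 -335.2   13. ] [ 534.4 -365.5   11. ]
lugaxis deg 11.974787187907816 crown deg -81.07980442928702
grip,fork [ 680.2 -100.1   60. ] [699.1  16.8  26. ] 80.81931908583056 118.4663930496642
top roof 2398 z 77.90390481333395 rect ((459.09735107421875, 178.58123779296875), (90.09156036376953, 142.8533477783203), 11.805379867553711) mean [458.7 178.5]
top dial 12 z 19.199607889452068 rect ((516.5323486328125, -336.1291198730469), (2.6736819744110107, 17.464269638061523), 0.4180799126625061) mean [ 517.  -336.5]
top watch 56 z 16.43786540837641 rect ((510.976806640625, -327.279296875), (14.343266487121582, 42.523826599121094), 0.08492594957351685) mean [ 513.2 -333.5]
top porch 2304 z 2.76067808978064 rect ((374.71533203125, 20.054885864257812), (247.8330535888672, 199.81199645996094), 0.0861050933599472) mean [401.2  29.3]
side roof 680 z 79.13020788155848 rect ((457.1953430175781, 178.51779174804688), (91.13701629638672, 146.79440307617188), 11.989081382751465) mean [457.1 173. ]
side dial 24 z 18.53132229364428 rect ((515.3814086914062, -335.497802734375), (8.126581192016602, 21.47235679626465), 0.10954064130783081) mean [ 516.2 -335.9]
side watch 74 z 16.732435080218806 rect ((511.12042236328125, -335.2932434082031), (29.426666259765625, 16.92266845703125), 88.87898254394531) mean [ 512.4 -337.6]
side porch 1394 z 2.717021948204547 rect ((374.822998046875, 20.078781127929688), (199.3508758544922, 249.7977752685547), 89.88227081298828) mean [395.2  29. ]
```

```bash
python3 - <<'E'
from g import *
np.set_printoptions(precision=1,suppress=True)
for n in("top","side"):
    z=np.load(n+"0.npz");X=cloud(n,z["d"]);im=z["p"].astype(int)
    def rect(m,t):
        q=X[m][:,:2].astype(np.float32)
        if len(q)>5:
            c,s,a=cv2.minAreaRect(q);print(n,t,len(q),"z %.1f"%np.median(X[m][:,2]),np.round(c,1),np.round(s,1),round(a,1),"mean",q.mean(0))
    box=lambda x0,x1,y0,y1:(X[...,0]>x0)&(X[...,0]<x1)&(X[...,1]>y0)&(X[...,1]<y1)
    S=box(640,740,-150,50); red=(im[...,0]>2*im[...,1])
    rect(S&red&(abs(X[...,2]-60)<3),"griptop")
    rect(S&(abs(X[...,2]-26)<3)&~red&(X[...,1]>-10)&(im.sum(2)<200),"forktop")
    rect(S&(abs(X[...,2]-26)<3)&~red&(X[...,1]<0),"shaft")
    rect(S&(X[...,2]>2.5)&(X[...,2]<9)&(X[...,1]<-60)&(im.sum(2)<200),"foot")
    w_=box(490,570,-380,-300);blue=(im[...,2]>1.3*im[...,0])
    rect(w_&blue&(X[...,2]>15),"dial")
    rect(w_&(X[...,2]>9),"watch")
    R=box(400,620,-435,-240);rect(R&(X[...,2]>8)&(X[...,2]<14),"trayrim")
    R=R&(X[...,2]<9);print("floor z",np.nanmedian(X[w_&(X[...,2]<9)][:,2]))
    for nm,c in[("block",(400,-165)),("blower",(690,200)),("loupe",(690,120))]:
        m=box(c[0]-60,c[0]+60,c[1]-60,c[1]+60)&(X[...,2]>12);rect(m,nm)
E
```

```text
top griptop 60 z 60.3 [ 678.9 -100.2] [28.8 13.7] 77.2 mean [ 678.8 -100.2]
top forktop 49 z 26.1 [700.1   7. ] [18.5 32.5] 79.6 mean [700.2   6.3]
top shaft 147 z 25.9 [686.6 -55.4] [120.5  22.1] 72.9 mean [692.1 -40.7]
top foot 61 z 5.5 [ 678.6 -101. ] [34.9 33.1] 77.7 mean [669.6 -99.8]
top dial 86 z 18.9 [ 528.2 -336.5] [27.7 26.1] 73.8 mean [ 527.1 -336.3]
top watch 262 z 17.3 [ 528.8 -338.3] [65.1 76.5] 73.8 mean [ 528.9 -334.9]
top trayrim 761 z 10.2 [ 519.5 -338.4] [160.  141.4] 2.6 mean [ 517.7 -337. ]
floor z 4.998315323557563
top block 264 z 25.8 [ 362.9 -122.6] [33.7 45.8] 89.5 mean [ 360.4 -121. ]
top blower 286 z 30.1 [698.2 201.4] [ 43.3 124.9] 9.2 mean [701.1 169.1]
top loupe 265 z 29.9 [705.  158.7] [40.9 43.4] 88.3 mean [703.7 158.6]
side griptop 37 z 61.0 [ 678.2 -101. ] [26.  13.4] 77.2 mean [ 677.4 -103.1]
side forktop 20 z 27.5 [696.6   4.9] [15.5 29. ] 78.5 mean [694.2   3.1]
side shaft 36 z 26.8 [699.6 -18.5] [29.  38.7] 4.6 mean [696.2 -14.4]
side foot 67 z 6.2 [ 676.3 -103.1] [33.2 32.8] 78.1 mean [ 675.2 -106.2]
side dial 93 z 18.8 [ 526.6 -336.2] [30.6 26.1] 2.2 mean [ 526.4 -335.7]
side watch 260 z 17.4 [ 527.1 -335.6] [42.7 47.7] 64.8 mean [ 526.6 -339.5]
side trayrim 767 z 10.9 [ 517.5 -337.2] [160.  145.3] 2.7 mean [ 519.  -345.2]
floor z 5.2778473872602945
side block 199 z 25.6 [ 361.3 -124.4] [39.  41.5] 84.7 mean [ 360.8 -126.1]
side blower 150 z 30.5 [694.9 201.1] [ 43.4 125.7] 10.1 mean [697.6 169.9]
side loupe 132 z 30.0 [702.7 156.6] [43.9 42.4] 77.3 mean [701.5 153.5]
```

Fitted positions in world coordinates:
- **Case:** origin (472.7, 109.9), x heading 101.8°.
- **Watch:** (528, -336), crown heading about -79°.
- **Pusher:** (679, -100.5), heading about 79.3°.

Next I move over the watch.

```bash
python3 -m inch '[{"tx":0.98,"ty":-0.34,"fingers":62},{"tx":0.98,"ty":-0.34},{"tx":0.98,"ty":-0.34},{"tx":0.98,"ty":-0.34},{"tx":0.98,"ty":-0.34},{"tx":0.98,"ty":-0.34},{"tx":0.98,"ty":-0.34},{"tx":0.98,"ty":-0.34},{"tx":0.98,"ty":-0.34},{"tx":0.98,"ty":-0.34}]' 30
python3 -m inch '[{"az":-7},{"az":-7},{"az":-7},{"az":-7},{"az":-7},{"az":-7},{"az":-7,"tz":0.5},{"az":-7,"tz":0.5},{"az":-7,"tz":0.5},{"az":-7,"tz":0.5}]'
python3 -m inch '[{"az":-7,"tz":0.6},{"az":-5,"tz":0.6},{"tz":0.6}]'
```

```text
$[0]: bad value
$[0]: bad value
$[0]: bad value
```

```bash
python3 -m inch '[{"tx":0.98,"ty":-0.34,"tz":0,"ax":0,"ay":0,"az":0,"fingers":62},{"tx":0.98,"ty":-0.34,"tz":0,"ax":0,"ay":0,"az":0,"fingers":62},{"tx":0.98,"ty":-0.34,"tz":0,"ax":0,"ay":0,"az":0,"fingers":62}]' 30
```

```text
time: 0.35
tcp_pos: [298.2, -515.2, 247.8]
eef_rot: [[0.948, 0.317, -0.0], [0.317, -0.948, 0.001], [-0.0, -0.001, -1.0]]
contact_force: [0.5, 0.1, 0.1]
width: 62.2
finger_force: 0.0
```

```bash
python3 -m inch '[{"tx":0.98,"ty":-0.34,"tz":0,"ax":0,"ay":0,"az":0,"fingers":62},{"tx":0.98,"ty":-0.34,"tz":0,"ax":0,"ay":0,"az":0,"fingers":62},{"tx":0.98,"ty":-0.34,"tz":0,"ax":0,"ay":0,"az":0,"fingers":62},{"tx":0.98,"ty":-0.34,"tz":0,"ax":0,"ay":0,"az":0,"fingers":62},{"tx":0.98,"ty":-0.34,"tz":0,"ax":0,"ay":0,"az":0,"fingers":62},{"tx":0.98,"ty":-0.34,"tz":0,"ax":0,"ay":0,"az":0,"fingers":62},{"tx":0.98,"ty":-0.34,"tz":0,"ax":0,"ay":0,"az":0,"fingers":62}]'
python3 -m inch '[{"tx":0,"ty":0,"tz":0,"ax":0,"ay":0,"az":-7,"fingers":62},{"tx":0,"ty":0,"tz":0,"ax":0,"ay":0,"az":-7,"fingers":62},{"tx":0,"ty":0,"tz":0,"ax":0,"ay":0,"az":-7,"fingers":62},{"tx":0,"ty":0,"tz":0,"ax":0,"ay":0,"az":-7,"fingers":62},{"tx":0,"ty":0,"tz":0.5,"ax":0,"ay":0,"az":-7,"fingers":62},{"tx":0,"ty":0,"tz":0.5,"ax":0,"ay":0,"az":-7,"fingers":62},{"tx":0,"ty":0,"tz":0.5,"ax":0,"ay":0,"az":-7,"fingers":62},{"tx":0,"ty":0,"tz":0.5,"ax":0,"ay":0,"az":-7,"fingers":62},{"tx":0,"ty":0,"tz":0.6,"ax":0,"ay":0,"az":-7,"fingers":62},{"tx":0,"ty":0,"tz":0.6,"ax":0,"ay":0,"az":-7,"fingers":62}]'
python3 -m inch '[{"tx":0,"ty":0,"tz":0.6,"ax":0,"ay":0,"az":-7,"fingers":62},{"tx":0,"ty":0,"tz":0.6,"ax":0,"ay":0,"az":-6,"fingers":62},{"tx":0,"ty":0,"tz":0,"ax":0,"ay":0,"az":0,"fingers":62}]'
python3 - <<'E'
from workcell import camera
from g import *
p,d=camera("side")
cv2.imwrite("pics/s1.png",cv2.resize(p[240:330,190:310,::-1],(800,600),interpolation=cv2.INTER_CUBIC))
X=cloud("side",d);m=(abs(X[...,0]-528)<60)&(abs(X[...,1]+336)<40)&(X[...,2]>26)&(X[...,2]<90)
q=X[m];print(len(q),np.round(np.percentile(q[:,2],[0,1,5,20]),1))
for s in(-1,1):
    a=q[(s*(q[:,0]-528)>0)];print(s,np.round(a[a[:,2]<a[:,2].min()+6].mean(0),1),a[:,2].min())
E
```

```text
time: 0.93
tcp_pos: [528.8, -336.6, 248.1]
eef_rot: [[0.948, 0.319, -0.0], [0.319, -0.948, 0.0], [-0.0, -0.0, -1.0]]
contact_force: [0.6, -0.8, -0.2]
width: 61.9
finger_force: 0.0
time: 1.77
tcp_pos: [527.5, -338.3, 119.2]
eef_rot: [[0.018, 1.0, 0.0], [1.0, -0.018, -0.0], [-0.0, 0.0, -1.0]]
contact_force: [0.3, -0.1, 0.9]
width: 61.8
finger_force: 0.0
time: 2.02
tcp_pos: [524.7, -336.5, 67.5]
eef_rot: [[-0.206, 0.979, -0.007], [0.979, 0.206, 0.004], [0.005, -0.006, -1.0]]
contact_force: [-0.5, 0.3, 0.3]
width: 62.3
finger_force: 0.0
179 [57.  57.4 60.5 66.3]
-1 [ 491.6 -351.6   60.8] 57.46047890510192
1 [ 556.5 -331.    59.8] 56.978293342398956
```

View pics/s1.png

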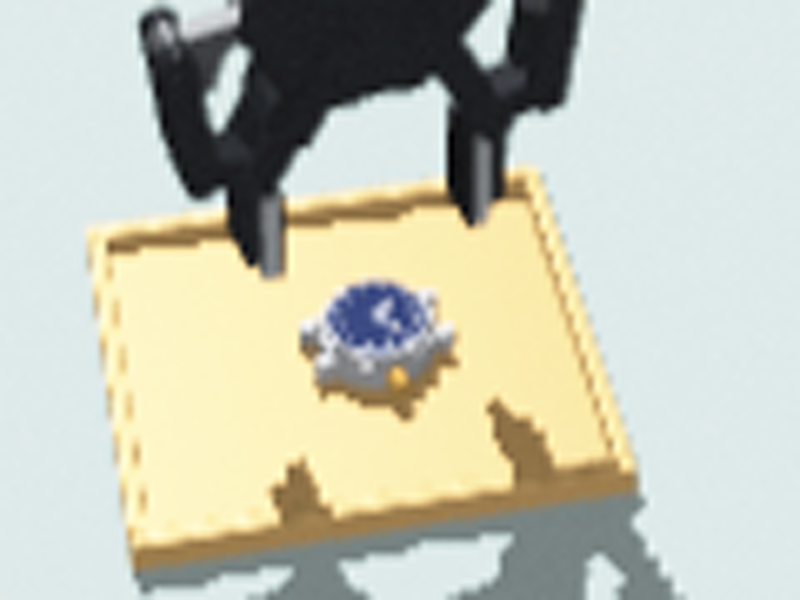

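The tips are about 10 mm ahead of the TCP at 62 mm opening. The watch is untouched, centred near crop (378,330). I'll let the arm settle and descend partway.

```bash
python3 -m inch '[{"tx":0,"ty":0,"tz":0.3,"ax":0,"ay":0,"az":0,"fingers":62},{"tx":0,"ty":0,"tz":0.3,"ax":0,"ay":0,"az":0,"fingers":62},{"tx":0,"ty":0,"tz":0,"ax":0,"ay":0,"az":0,"fingers":62},{"tx":0,"ty":0,"tz":0,"ax":0,"ay":0,"az":0,"fingers":62}]'
```

```text
time: 2.4
tcp_pos: [527.4, -338.2, 48.2]
eef_rot: [[-0.2, 0.98, -0.0], [0.98, 0.2, 0.0], [0.0, -0.0, -1.0]]
contact_force: [0.5, -0.5, 0.7]
width: 62.1
finger_force: 0.0
```

```bash
python3 -m inch '[{"tx":0.05,"ty":0,"tz":0.4,"ax":0,"ay":0,"az":0,"fingers":62},{"tx":0,"ty":0,"tz":0.2,"ax":0,"ay":0,"az":0,"fingers":62},{"tx":0,"ty":0,"tz":0.1,"ax":0,"ay":0,"az":0,"fingers":62},{"tx":0,"ty":0,"tz":0,"ax":0,"ay":0,"az":0,"fingers":62},{"tx":0,"ty":0,"tz":0,"ax":0,"ay":0,"az":0,"fingers":55},{"tx":0,"ty":0,"tz":0,"ax":0,"ay":0,"az":0,"fingers":52},{"tx":0,"ty":0,"tz":0,"ax":0,"ay":0,"az":0,"fingers":49}]' 30
python3 -m inch '[{"tx":0,"ty":0,"tz":0,"ax":0,"ay":0,"az":0,"fingers":42},{"tx":0,"ty":0,"tz":0,"ax":0,"ay":0,"az":0,"fingers":42},{"tx":0,"ty":0,"tz":0,"ax":0,"ay":0,"az":0,"fingers":42},{"tx":0,"ty":0,"tz":0,"ax":0,"ay":0,"az":0,"fingers":42}]'
```

```text
time: 2.98
tcp_pos: [527.5, -336.7, 20.9]
eef_rot: [[-0.201, 0.98, 0.001], [0.98, 0.201, -0.001], [-0.001, 0.001, -1.0]]
contact_force: [-0.4, -0.1, -0.1]
width: 49.0
finger_force: 0.0
time: 3.32
tcp_pos: [527.5, -336.6, 21.0]
eef_rot: [[-0.201, 0.98, 0.001], [0.98, 0.201, -0.001], [-0.001, 0.001, -1.0]]
contact_force: [-1.4, -0.4, 6.2]
width: 46.6
finger_force: 30.4
```

```bash
python3 -m inch '[{"tx":0,"ty":0,"tz":-0.05,"ax":0,"ay":0,"az":0,"fingers":42},{"tx":0,"ty":0,"tz":-0.15,"ax":0,"ay":0,"az":0,"fingers":42},{"tx":0,"ty":0,"tz":-0.4,"ax":0,"ay":0,"az":0,"fingers":42},{"tx":0,"ty":0,"tz":-0.5,"ax":0,"ay":0,"az":0,"fingers":42},{"tx":0,"ty":0,"tz":-0.5,"ax":0,"ay":0,"az":0,"fingers":42},{"tx":0,"ty":0,"tz":-0.4,"ax":0,"ay":0,"az":0,"fingers":42},{"tx":0,"ty":0,"tz":-0.2,"ax":0,"ay":0,"az":0,"fingers":42},{"tx":0,"ty":0,"tz":0,"ax":0,"ay":0,"az":0,"fingers":42}]'
python3 - <<'E'
from workcell import camera,monitor
from g import *
print(monitor.observe()["tcp_pos"])
p,d=camera("side"); t,_=camera("top")
A=np.hstack([cv2.resize(p[230:305,205:280,::-1],(400,400),interpolation=cv2.INTER_CUBIC),cv2.resize(t[190:240,360:410,::-1],(400,400),interpolation=cv2.INTER_CUBIC)])
cv2.imwrite("pics/h1.png",A)
E
```

```text
time: 3.98
tcp_pos: [528.2, -337.0, 110.4]
eef_rot: [[-0.201, 0.98, 0.003], [0.98, 0.201, -0.002], [-0.002, 0.002, -1.0]]
contact_force: [-0.0, 0.7, -0.7]
width: 46.4
finger_force: 31.0
[ 528.16774582 -337.03195462  110.43126458]
```

View pics/h1.png

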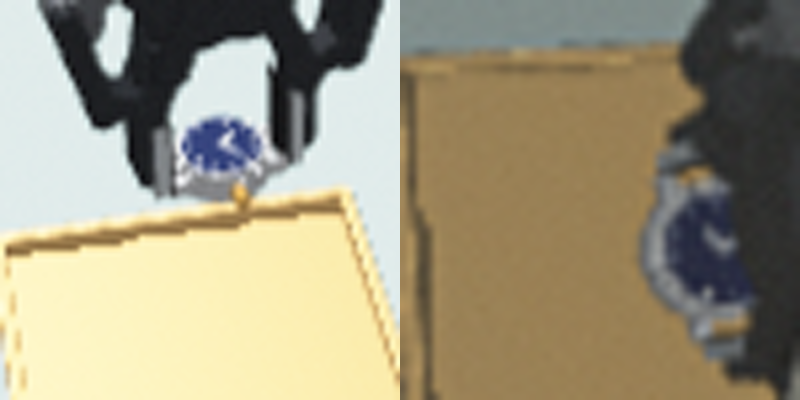

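The watch is held level between the lug ends, with the crown towards the camera. Next I carry it to the porch.

```bash
python3 -m inch '[{"tx":0.3,"ty":0.03,"tz":0,"ax":0,"ay":0,"az":0,"fingers":42},{"tx":0.6,"ty":0.05,"tz":0,"ax":0,"ay":0,"az":0,"fingers":42},{"tx":0.9,"ty":0.09,"tz":0,"ax":0,"ay":0,"az":0,"fingers":42},{"tx":0.9,"ty":0.09,"tz":0,"ax":0,"ay":0,"az":0,"fingers":42},{"tx":0.9,"ty":0.09,"tz":0,"ax":0,"ay":0,"az":0,"fingers":42},{"tx":0.9,"ty":0.09,"tz":0,"ax":0,"ay":0,"az":0,"fingers":42},{"tx":0.9,"ty":0.09,"tz":0,"ax":0,"ay":0,"az":0,"fingers":42},{"tx":0.9,"ty":0.09,"tz":0,"ax":0,"ay":0,"az":0,"fingers":42},{"tx":0.9,"ty":0.09,"tz":0,"ax":0,"ay":0,"az":0,"fingers":42},{"tx":0.9,"ty":0.09,"tz":0,"ax":0,"ay":0,"az":0,"fingers":42}]'
python3 -m inch '[{"tx":0.8,"ty":0.08,"tz":0,"ax":0,"ay":0,"az":0,"fingers":42},{"tx":0.6,"ty":0.06,"tz":0.1,"ax":0,"ay":0,"az":0,"fingers":42},{"tx":0.22,"ty":0.04,"tz":0.4,"ax":0,"ay":0,"az":0,"fingers":42},{"tx":0,"ty":0,"tz":0.5,"ax":0,"ay":0,"az":0,"fingers":42},{"tx":0,"ty":0,"tz":0.4,"ax":0,"ay":0,"az":0,"fingers":42},{"tx":0,"ty":0,"tz":0.3,"ax":0,"ay":0,"az":0,"fingers":42},{"tx":0,"ty":0,"tz":0,"ax":0,"ay":0,"az":0,"fingers":42},{"tx":0,"ty":0,"tz":0,"ax":0,"ay":0,"az":0,"fingers":42}]'
```

```text
time: 4.92
tcp_pos: [491.4, -10.4, 107.2]
eef_rot: [[-0.201, 0.98, -0.002], [0.98, 0.201, 0.0], [0.001, -0.002, -1.0]]
contact_force: [1.0, -0.2, -0.4]
width: 46.4
finger_force: 31.0
time: 5.58
tcp_pos: [485.7, 52.6, 39.2]
eef_rot: [[-0.201, 0.979, -0.003], [0.98, 0.201, -0.0], [0.0, -0.003, -1.0]]
contact_force: [0.9, 0.6, 0.2]
width: 46.2
finger_force: 31.1
```

```bash
python3 -m inch '[{"tx":-0.03,"ty":-0.02,"tz":0.2,"ax":0,"ay":0,"az":0,"fingers":42},{"tx":0,"ty":0,"tz":0.12,"ax":0,"ay":0,"az":0,"fingers":42},{"tx":0,"ty":0,"tz":0.08,"ax":0,"ay":0,"az":0,"fingers":42},{"tx":0,"ty":0,"tz":0.04,"ax":0,"ay":0,"az":0,"fingers":42},{"tx":0,"ty":0,"tz":0.02,"ax":0,"ay":0,"az":0,"fingers":42},{"tx":0,"ty":0,"tz":0,"ax":0,"ay":0,"az":0,"fingers":42},{"tx":0,"ty":0,"tz":0,"ax":0,"ay":0,"az":0,"fingers":42}]'
```

```text
time: 6.17
tcp_pos: [486.9, 51.0, 22.0]
eef_rot: [[-0.201, 0.98, 0.0], [0.98, 0.201, 0.0], [-0.0, 0.0, -1.0]]
contact_force: [-0.5, -0.7, -0.6]
width: 46.4
finger_force: 31.1
```

```bash
python3 -m inch '[{"tx":0,"ty":-0.04,"tz":0.03,"ax":0,"ay":0,"az":0,"fingers":42},{"tx":0,"ty":0,"tz":0,"ax":0,"ay":0,"az":0,"fingers":42},{"tx":0,"ty":0,"tz":0,"ax":0,"ay":0,"az":0,"fingers":42}]'
python3 -m inch '[{"tx":0,"ty":0,"tz":0.02,"ax":0,"ay":0,"az":0,"fingers":42},{"tx":0,"ty":0,"tz":0,"ax":0,"ay":0,"az":0,"fingers":42},{"tx":0,"ty":0,"tz":0,"ax":0,"ay":0,"az":0,"fingers":42}]'
```

```text
time: 6.42
tcp_pos: [485.1, 50.7, 20.7]
eef_rot: [[-0.201, 0.98, -0.0], [0.98, 0.201, 0.0], [0.0, -0.0, -1.0]]
contact_force: [0.8, -0.0, -0.4]
width: 46.4
finger_force: 31.1
time: 6.67
tcp_pos: [485.3, 50.7, 20.1]
eef_rot: [[-0.201, 0.98, 0.0], [0.98, 0.201, 0.0], [-0.0, 0.0, -1.0]]
contact_force: [-1.4, -0.1, 3.6]
width: 46.6
finger_force: 31.4
```

Contact is at 3.6 N, so I release gently, wait for it to settle, then rise.

```bash
python3 -m inch '[{"tx":0,"ty":0,"tz":0,"ax":0,"ay":0,"az":0,"fingers":48},{"tx":0,"ty":0,"tz":0,"ax":0,"ay":0,"az":0,"fingers":52},{"tx":0,"ty":0,"tz":0,"ax":0,"ay":0,"az":0,"fingers":60},{"tx":0,"ty":0,"tz":0,"ax":0,"ay":0,"az":0,"fingers":64},{"tx":0,"ty":0,"tz":0,"ax":0,"ay":0,"az":0,"fingers":64},{"tx":0,"ty":0,"tz":-0.2,"ax":0,"ay":0,"az":0,"fingers":64},{"tx":0,"ty":0,"tz":-0.5,"ax":0,"ay":0,"az":0,"fingers":64},{"tx":0,"ty":0,"tz":-0.9,"ax":0,"ay":0,"az":0,"fingers":64},{"tx":0,"ty":0,"tz":-0.9,"ax":0,"ay":0,"az":0,"fingers":64},{"tx":0,"ty":0,"tz":-0.9,"ax":0,"ay":0,"az":0,"fingers":55}]'
```

```text
time: 7.5
tcp_pos: [484.6, 50.6, 157.7]
eef_rot: [[-0.201, 0.98, -0.001], [0.98, 0.201, -0.0], [0.0, -0.001, -1.0]]
contact_force: [0.8, 1.1, 0.2]
width: 55.2
finger_force: 0.0
```

```bash
python3 -m inch '[{"tx":-0.668,"ty":0.57,"tz":0,"ax":0,"ay":0,"az":0,"fingers":50},{"tx":-0.668,"ty":0.57,"tz":0,"ax":0,"ay":0,"az":0,"fingers":50},{"tx":-0.668,"ty":0.57,"tz":0,"ax":0,"ay":0,"az":0,"fingers":50},{"tx":-0.668,"ty":0.57,"tz":0,"ax":0,"ay":0,"az":0,"fingers":50},{"tx":-0.668,"ty":0.57,"tz":0,"ax":0,"ay":0,"az":0,"fingers":50},{"tx":-0.668,"ty":0.57,"tz":0,"ax":0,"ay":0,"az":0,"fingers":50},{"tx":-0.668,"ty":0.57,"tz":0,"ax":0,"ay":0,"az":0,"fingers":50}]'
python3 -m inch '[{"tx":0,"ty":0,"tz":0,"ax":0,"ay":0,"az":7,"fingers":50},{"tx":0,"ty":0,"tz":0,"ax":0,"ay":0,"az":7,"fingers":50},{"tx":0,"ty":0,"tz":0,"ax":0,"ay":0,"az":7,"fingers":50},{"tx":0,"ty":0,"tz":0,"ax":0,"ay":0,"az":1.3,"fingers":50},{"tx":0,"ty":0,"tz":0,"ax":0,"ay":0,"az":0,"fingers":50}]'
python3 - <<'E'
from workcell import camera,monitor
from g import *
p,d=camera("side"); t,_=camera("top")
A=np.hstack([cv2.resize(p[165:225,195:255,::-1],(400,400),interpolation=cv2.INTER_CUBIC),cv2.resize(t[210:270,190:250,::-1],(400,400),interpolation=cv2.INTER_CUBIC)])
cv2.imwrite("pics/w2.png",A)
s=monitor.observe();print(s["tcp_pos"],s["eef_rot"][:,0])
E
```

```text
time: 8.08
tcp_pos: [680.1, -101.6, 156.5]
eef_rot: [[-0.201, 0.98, -0.0], [0.98, 0.201, 0.0], [0.0, -0.0, -1.0]]
contact_force: [0.4, 0.7, 0.5]
width: 50.3
finger_force: 0.0
time: 8.5
tcp_pos: [679.0, -100.4, 156.2]
eef_rot: [[0.184, 0.983, -0.0], [0.983, -0.184, 0.0], [0.0, -0.0, -1.0]]
contact_force: [-0.6, -0.3, 0.6]
width: 49.9
finger_force: 0.0
[ 679.06846132 -100.28447803  156.24165372] [1.81863879e-01 9.83323715e-01 2.75352374e-05]
```

View pics/w2.png

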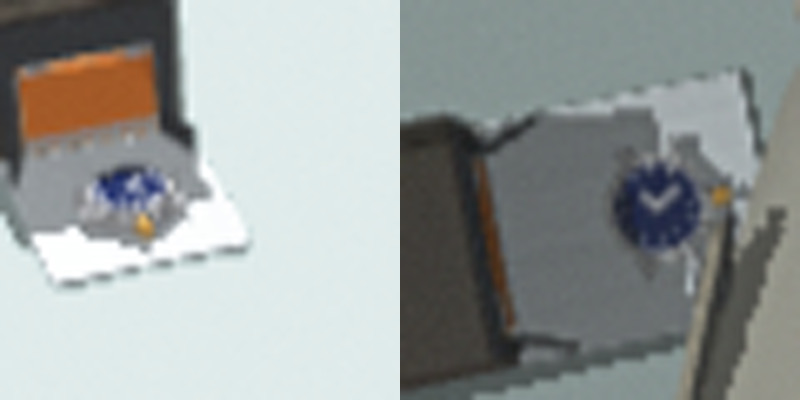

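The watch sits face up on the porch, at top crop (655,206), with the crown at (720,195) pointing out. I descend on the pusher.

```bash
python3 -m inch '[{"tx":0,"ty":0,"tz":0.8,"ax":0,"ay":0,"az":0,"fingers":50},{"tx":0,"ty":0,"tz":0.8,"ax":0,"ay":0,"az":0,"fingers":50},{"tx":0,"ty":0,"tz":0.6,"ax":0,"ay":0,"az":0,"fingers":50},{"tx":0,"ty":0,"tz":0.4,"ax":0,"ay":0,"az":0,"fingers":50},{"tx":0,"ty":0,"tz":0.18,"ax":0,"ay":0,"az":0,"fingers":45},{"tx":0,"ty":0,"tz":0,"ax":0,"ay":0,"az":0,"fingers":35},{"tx":0,"ty":0,"tz":0,"ax":0,"ay":0,"az":0,"fingers":25},{"tx":0,"ty":0,"tz":0,"ax":0,"ay":0,"az":0,"fingers":8},{"tx":0,"ty":0,"tz":0,"ax":0,"ay":0,"az":0,"fingers":8},{"tx":0,"ty":0,"tz":0,"ax":0,"ay":0,"az":0,"fingers":8}]' 50
python3 -m inch '[{"tx":0,"ty":0,"tz":0,"ax":0,"ay":0,"az":0,"fingers":8},{"tx":0,"ty":0,"tz":0,"ax":0,"ay":0,"az":0,"fingers":8}]'
python3 - <<'E'
from g import *
o=np.array([472.7,109.9]);h=np.radians(101.8);R=np.array([[np.cos(h),np.sin(h)],[-np.sin(h),np.cos(h)]])
for n,u,v,z in[("dial",255,206,17.5),("crown",322,195,10)]:
    q=atz("top",cr(u,v,190,210,6.6667),z);print(n,q,R@(q[:2]-o))
E
```

```text
time: 9.43
tcp_pos: [680.0, -100.5, 46.1]
eef_rot: [[0.185, 0.983, 0.002], [0.983, -0.185, -0.0], [0.0, 0.002, -1.0]]
contact_force: [-0.5, 0.1, 2.9]
width: 15.2
finger_force: 53.7
time: 9.6
tcp_pos: [680.0, -100.5, 46.1]
eef_rot: [[0.185, 0.983, 0.002], [0.983, -0.185, -0.0], [0.0, 0.002, -1.0]]
contact_force: [-1.4, 0.4, 6.9]
width: 15.6
finger_force: 54.1
dial [487.0587221  52.2189294  17.5      ] [-59.39842093  -2.2597336 ]
crown [491.37244366  28.274792    10.        ] [-83.71869522  -1.5858134 ]
```

```bash
python3 -m inch '[{"tx":0,"ty":0,"tz":-0.1,"ax":0,"ay":0,"az":0,"fingers":8},{"tx":0,"ty":0,"tz":-0.3,"ax":0,"ay":0,"az":0,"fingers":8},{"tx":0,"ty":0,"tz":-0.5,"ax":0,"ay":0,"az":0,"fingers":8},{"tx":0,"ty":0,"tz":-0.3,"ax":0,"ay":0,"az":0,"fingers":8},{"tx":-0.196,"ty":-0.779,"tz":0,"ax":0,"ay":0,"az":0,"fingers":8},{"tx":-0.196,"ty":-0.779,"tz":0,"ax":0,"ay":0,"az":0,"fingers":8},{"tx":-0.196,"ty":-0.779,"tz":0,"ax":0,"ay":0,"az":0,"fingers":8},{"tx":-0.196,"ty":-0.779,"tz":0,"ax":0,"ay":0,"az":0,"fingers":8},{"tx":-0.196,"ty":-0.779,"tz":0,"ax":0,"ay":0,"az":0,"fingers":8}]'
python3 -m inch '[{"tx":0,"ty":0,"tz":0,"ax":0,"ay":0,"az":-6,"fingers":8},{"tx":0,"ty":0,"tz":0,"ax":0,"ay":0,"az":-6,"fingers":8},{"tx":0,"ty":0,"tz":0,"ax":0,"ay":0,"az":-6,"fingers":8},{"tx":0,"ty":0,"tz":0,"ax":0,"ay":0,"az":-4.3,"fingers":8},{"tx":0,"ty":0,"tz":0.3,"ax":0,"ay":0,"az":0,"fingers":8},{"tx":0,"ty":0,"tz":0.3,"ax":0,"ay":0,"az":0,"fingers":8},{"tx":0,"ty":0,"tz":0.1,"ax":0,"ay":0,"az":0,"fingers":8},{"tx":0,"ty":0,"tz":0,"ax":0,"ay":0,"az":0,"fingers":8},{"tx":0,"ty":0,"tz":0,"ax":0,"ay":0,"az":0,"fingers":8}]'
python3 - <<'E'
from workcell import camera,monitor
from g import *
p,d=camera("side"); t,dt=camera("top")
A=np.hstack([cv2.resize(p[165:255,185:275,::-1],(400,400),interpolation=cv2.INTER_CUBIC),cv2.resize(t[205:265,220:280,::-1],(400,400),interpolation=cv2.INTER_CUBIC)])
cv2.imwrite("pics/p1.png",A)
E
```

```text
time: 10.35
tcp_pos: [517.6, -110.0, 93.5]
eef_rot: [[0.185, 0.983, 0.001], [0.983, -0.185, -0.0], [-0.0, 0.001, -1.0]]
contact_force: [-1.1, -0.5, -1.0]
width: 15.1
finger_force: 53.0
time: 11.1
tcp_pos: [519.0, -110.0, 65.1]
eef_rot: [[-0.201, 0.98, 0.0], [0.98, 0.201, -0.0], [-0.0, 0.0, -1.0]]
contact_force: [-0.4, -0.9, -0.5]
width: 15.0
finger_force: 53.0
```

View pics/p1.png

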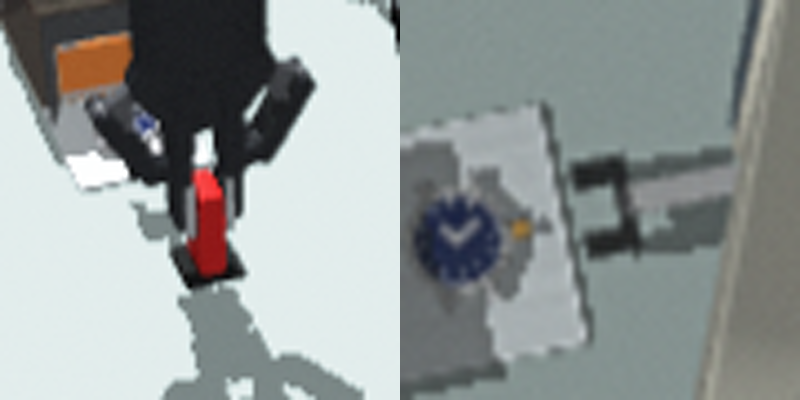

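The pusher is held upright. Its prong ends in the top crop are at (573,175) and (588,247), the dial at (457,238) and the crown at (521,229).

```bash
python3 - <<'E'
from g import *
np.set_printoptions(precision=1,suppress=True)
o=np.array([472.7,109.9]);h=np.radians(101.8);R=np.array([[np.cos(h),np.sin(h)],[-np.sin(h),np.cos(h)]])
for n,u,v,z in[("dial",57,238,17.5),("crown",121,229,10),("prongs",180.5,211,45),("pr1",173,175,45),("pr2",188,247,45),("porch1",143,105,4),("porch2",189,342,4)]:
    q=atz("top",cr(u,v,220,205,6.6667),z);print(n,q,R@(q[:2]-o))
print("tcp",R@(np.array([519,-110])-o))
E
```

```text
dial [487.5  51.5  17.5] [-60.2  -2.6]
crown [491.1  28.6  10. ] [-83.3  -1.4]
prongs [496.2   5.8  45. ] [-106.7   -1.7]
pr1 [508.9   8.6  45. ] [-106.6  -14.7]
pr2 [483.5   3.1  45. ] [-106.7   11.2]
porch1 [537.1  21.1   4. ] [-100.1  -44.9]
porch2 [450.2   3.7   4. ] [-99.3  43.8]
tcp [-224.7   -0.4]
```

```bash
python3 -m inch '[{"tx":0,"ty":0,"tz":0.15,"ax":0,"ay":0,"az":0,"fingers":8},{"tx":0,"ty":0,"tz":0.14,"ax":0,"ay":0,"az":0,"fingers":8},{"tx":0.2,"ty":0,"tz":0,"ax":0,"ay":0,"az":0,"fingers":8},{"tx":0.2,"ty":0,"tz":0,"ax":0,"ay":0,"az":0,"fingers":8},{"tx":0.1,"ty":0,"tz":0,"ax":0,"ay":0,"az":0,"fingers":8},{"tx":0,"ty":0,"tz":0,"ax":0,"ay":0,"az":0,"fingers":8}]'
python3 -m inch '[{"tx":0.08,"ty":0,"tz":0,"ax":0,"ay":0,"az":0,"fingers":8},{"tx":0.08,"ty":0,"tz":0,"ax":0,"ay":0,"az":0,"fingers":8},{"tx":0.08,"ty":0,"tz":0,"ax":0,"ay":0,"az":0,"fingers":8},{"tx":0.1,"ty":-0.01,"tz":0,"ax":0,"ay":0,"az":0,"fingers":8},{"tx":0.1,"ty":-0.01,"tz":0,"ax":0,"ay":0,"az":0,"fingers":8},{"tx":0.1,"ty":-0.01,"tz":0,"ax":0,"ay":0,"az":0,"fingers":8},{"tx":0.1,"ty":-0.01,"tz":0,"ax":0,"ay":0,"az":0,"fingers":8},{"tx":0.1,"ty":0,"tz":0,"ax":0,"ay":0,"az":0,"fingers":8},{"tx":0.06,"ty":0,"tz":0,"ax":0,"ay":0,"az":0,"fingers":8},{"tx":0,"ty":0,"tz":0,"ax":0,"ay":0,"az":0,"fingers":8}]'
python3 - <<'E'
from workcell import camera,monitor
from g import *
p,d=camera("side"); t,dt=camera("top")
A=np.hstack([cv2.resize(p[155:245,185:275,::-1],(400,400),interpolation=cv2.INTER_CUBIC),cv2.resize(t[205:265,190:250,::-1],(400,400),interpolation=cv2.INTER_CUBIC)])
cv2.imwrite("pics/p2.png",A)
o=np.array([472.7,109.9]);h=np.radians(101.8);R=np.array([[np.cos(h),np.sin(h)],[-np.sin(h),np.cos(h)]])
print(R@(monitor.observe()["tcp_pos"][:2]-o))
E
```

```text
time: 11.7
tcp_pos: [514.3, -89.3, 53.0]
eef_rot: [[-0.202, 0.979, -0.001], [0.979, 0.202, 0.0], [0.0, -0.001, -1.0]]
contact_force: [-0.4, 0.1, -1.1]
width: 15.4
finger_force: 53.0
time: 12.53
tcp_pos: [506.5, -58.9, 53.0]
eef_rot: [[-0.202, 0.979, -0.0], [0.979, 0.202, 0.0], [0.0, -0.0, -1.0]]
contact_force: [-0.6, -0.7, -1.4]
width: 15.4
finger_force: 53.1
[-172.55805338    1.2537255 ]
```

View pics/p2.png

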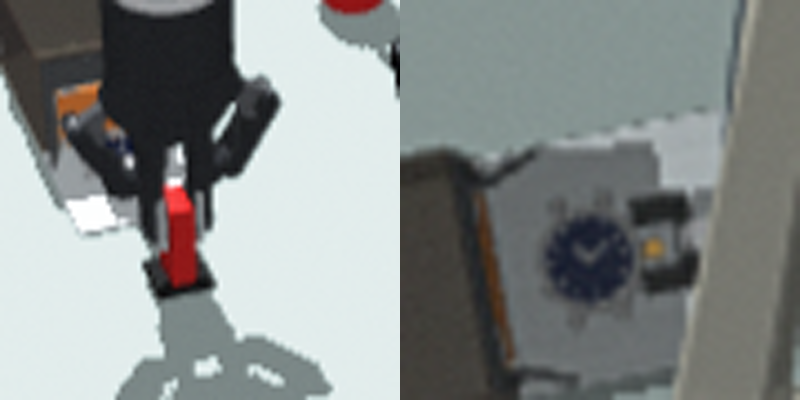

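The watch slides squarely: dial at (588,255), crown at (655,248) inside the notch. I continue the push.

```bash
python3 -m inch '[{"tx":0.06,"ty":0,"tz":0,"ax":0,"ay":0,"az":0,"fingers":8},{"tx":0.1,"ty":0,"tz":0,"ax":0,"ay":0,"az":0,"fingers":8},{"tx":0.12,"ty":0,"tz":0,"ax":0,"ay":0,"az":0,"fingers":8},{"tx":0.12,"ty":0,"tz":0,"ax":0,"ay":0,"az":0,"fingers":8},{"tx":0.12,"ty":0,"tz":0,"ax":0,"ay":0,"az":0,"fingers":8},{"tx":0.12,"ty":0,"tz":0,"ax":0,"ay":0,"az":0,"fingers":8},{"tx":0.12,"ty":0,"tz":0,"ax":0,"ay":0,"az":0,"fingers":8},{"tx":0.12,"ty":0,"tz":0,"ax":0,"ay":0,"az":0,"fingers":8},{"tx":0.12,"ty":0,"tz":0,"ax":0,"ay":0,"az":0,"fingers":8},{"tx":0.12,"ty":0,"tz":0,"ax":0,"ay":0,"az":0,"fingers":8}]'
```

```text
time: 13.47
tcp_pos: [497.6, -15.0, 53.1]
eef_rot: [[-0.201, 0.98, -0.0], [0.98, 0.201, -0.0], [-0.0, -0.0, -1.0]]
contact_force: [0.2, -0.7, -0.9]
width: 15.1
finger_force: 53.1
```

```bash
python3 -m inch '[{"tx":0.12,"ty":0,"tz":0,"ax":0,"ay":0,"az":0,"fingers":8},{"tx":0.14,"ty":0,"tz":0,"ax":0,"ay":0,"az":0,"fingers":8},{"tx":0.14,"ty":0,"tz":0,"ax":0,"ay":0,"az":0,"fingers":8},{"tx":0.14,"ty":0,"tz":0,"ax":0,"ay":0,"az":0,"fingers":8},{"tx":0.14,"ty":0,"tz":0,"ax":0,"ay":0,"az":0,"fingers":8},{"tx":0.14,"ty":0,"tz":0,"ax":0,"ay":0,"az":0,"fingers":8},{"tx":0.14,"ty":0,"tz":0,"ax":0,"ay":0,"az":0,"fingers":8},{"tx":0.12,"ty":0,"tz":0,"ax":0,"ay":0,"az":0,"fingers":8},{"tx":0.1,"ty":0,"tz":0,"ax":0,"ay":0,"az":0,"fingers":8},{"tx":0.08,"ty":0,"tz":0,"ax":0,"ay":0,"az":0,"fingers":8}]'
python3 -m inch '[{"tx":0.06,"ty":0,"tz":0,"ax":0,"ay":0,"az":0,"fingers":8},{"tx":0.04,"ty":0,"tz":0,"ax":0,"ay":0,"az":0,"fingers":8},{"tx":0,"ty":0,"tz":0,"ax":0,"ay":0,"az":0,"fingers":8},{"tx":0,"ty":0,"tz":0,"ax":0,"ay":0,"az":0,"fingers":8}]'
python3 - <<'E'
from workcell import monitor
import numpy as np
o=np.array([472.7,109.9]);h=np.radians(101.8);R=np.array([[np.cos(h),np.sin(h)],[-np.sin(h),np.cos(h)]])
print(R@(monitor.observe()["tcp_pos"][:2]-o))
E
```

```text
time: 14.3
tcp_pos: [487.5, 34.3, 53.1]
eef_rot: [[-0.201, 0.979, 0.0], [0.979, 0.201, 0.0], [0.0, 0.0, -1.0]]
contact_force: [-0.6, 0.1, -0.9]
width: 14.9
finger_force: 53.1
time: 14.63
tcp_pos: [486.8, 37.8, 53.1]
eef_rot: [[-0.201, 0.98, 0.0], [0.98, 0.201, 0.0], [0.0, 0.0, -1.0]]
contact_force: [-0.2, -0.9, -0.9]
width: 15.1
finger_force: 53.0
[-73.47944964   0.93477794]
```

```bash
python3 -m inch '[{"tx":-0.1,"ty":0,"tz":0,"ax":0,"ay":0,"az":0,"fingers":8},{"tx":-0.2,"ty":0,"tz":0,"ax":0,"ay":0,"az":0,"fingers":8},{"tx":-0.3,"ty":0,"tz":0,"ax":0,"ay":0,"az":0,"fingers":8},{"tx":-0.3,"ty":0,"tz":0,"ax":0,"ay":0,"az":0,"fingers":8},{"tx":-0.3,"ty":0,"tz":0,"ax":0,"ay":0,"az":0,"fingers":8},{"tx":-0.5,"ty":0,"tz":0,"ax":0,"ay":0,"az":0,"fingers":8},{"tx":-0.7,"ty":0,"tz":0,"ax":0,"ay":0,"az":0,"fingers":8},{"tx":-0.8,"ty":0,"tz":0,"ax":0,"ay":0,"az":0,"fingers":8},{"tx":-0.8,"ty":0,"tz":0,"ax":0,"ay":0,"az":0,"fingers":8},{"tx":-0.5,"ty":0,"tz":0,"ax":0,"ay":0,"az":0,"fingers":8}]'
python3 -m inch '[{"tx":0,"ty":0,"tz":-0.4,"ax":0,"ay":0,"az":0,"fingers":8},{"tx":0,"ty":0,"tz":-0.6,"ax":0,"ay":0,"az":0,"fingers":8},{"tx":0,"ty":0,"tz":0,"ax":0,"ay":0,"az":0,"fingers":8}]'
python3 - <<'E'
from workcell import camera,monitor
from g import *
p,d=camera("side"); t,dt=camera("top")
A=np.hstack([cv2.resize(p[135:215,165:245,::-1],(400,400),interpolation=cv2.INTER_CUBIC),cv2.resize(t[215:285,130:200,::-1],(400,400),interpolation=cv2.INTER_CUBIC)])
A=np.clip(A.astype(float)*1.8,0,255).astype(np.uint8)
cv2.imwrite("pics/f1.png",A)
E
```

```text
time: 15.47
tcp_pos: [523.7, -142.5, 53.3]
eef_rot: [[-0.2, 0.98, 0.001], [0.98, 0.2, -0.001], [-0.001, 0.001, -1.0]]
contact_force: [0.0, -0.0, -1.9]
width: 15.7
finger_force: 53.0
time: 15.72
tcp_pos: [524.9, -141.0, 96.2]
eef_rot: [[-0.199, 0.98, 0.004], [0.98, 0.199, -0.001], [-0.002, 0.004, -1.0]]
contact_force: [1.0, -0.1, -1.9]
width: 15.5
finger_force: 53.1
```

View pics/f1.png

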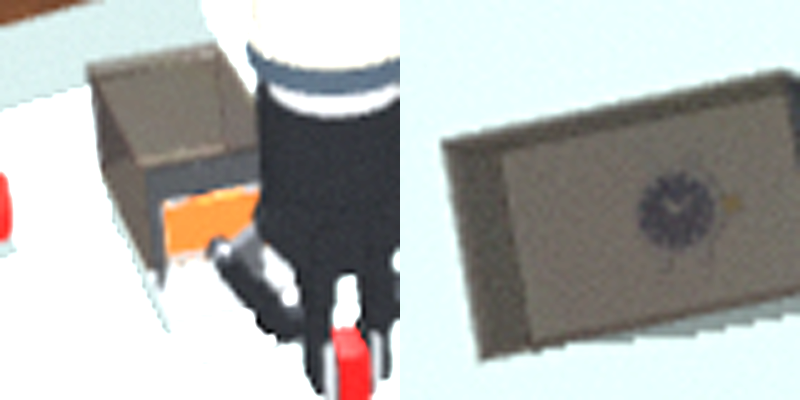

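Through the smoked roof the watch shows at top crop (677,210), crown at (732,203) towards the gate, and the flap is shut. I return the pusher.

```bash
python3 -m inch '[{"tx":0.04,"ty":0.4,"tz":0,"ax":0,"ay":0,"az":0,"fingers":8},{"tx":0.04,"ty":0.8,"tz":0,"ax":0,"ay":0,"az":0,"fingers":8},{"tx":0.04,"ty":0.8,"tz":0,"ax":0,"ay":0,"az":0,"fingers":8},{"tx":0.04,"ty":0.8,"tz":0,"ax":0,"ay":0,"az":0,"fingers":8},{"tx":0.04,"ty":0.8,"tz":0,"ax":0,"ay":0,"az":0,"fingers":8},{"tx":0.01,"ty":0.43,"tz":0,"ax":0,"ay":0,"az":0,"fingers":8},{"tx":0,"ty":0,"tz":0,"ax":0,"ay":0,"az":6,"fingers":8},{"tx":0,"ty":0,"tz":0,"ax":0,"ay":0,"az":6,"fingers":8},{"tx":0,"ty":0,"tz":0,"ax":0,"ay":0,"az":6,"fingers":8},{"tx":0,"ty":0,"tz":0,"ax":0,"ay":0,"az":4.3,"fingers":8}]'
python3 -m inch '[{"tx":0,"ty":0,"tz":0.4,"ax":0,"ay":0,"az":0,"fingers":8},{"tx":0,"ty":0,"tz":0.4,"ax":0,"ay":0,"az":0,"fingers":8},{"tx":0,"ty":0,"tz":0.2,"ax":0,"ay":0,"az":0,"fingers":8},{"tx":0,"ty":0,"tz":0,"ax":0,"ay":0,"az":0,"fingers":8},{"tx":0,"ty":0,"tz":0,"ax":0,"ay":0,"az":0,"fingers":8}]'
```

```text
time: 16.65
tcp_pos: [678.3, -98.0, 91.1]
eef_rot: [[0.191, 0.982, -0.002], [0.982, -0.191, 0.0], [-0.0, -0.002, -1.0]]
contact_force: [0.7, 0.1, -1.1]
width: 15.4
finger_force: 53.1
time: 17.07
tcp_pos: [678.5, -98.0, 52.0]
eef_rot: [[0.185, 0.983, -0.002], [0.983, -0.185, 0.0], [-0.0, -0.002, -1.0]]
contact_force: [-0.1, 0.3, -0.6]
width: 15.1
finger_force: 53.1
```

```bash
python3 -m inch '[{"tx":-0.06,"ty":0.03,"tz":0.08,"ax":0,"ay":0,"az":0,"fingers":8},{"tx":0,"ty":0,"tz":0.04,"ax":0,"ay":0,"az":0,"fingers":8},{"tx":0,"ty":0,"tz":0.02,"ax":0,"ay":0,"az":0,"fingers":8},{"tx":0,"ty":0,"tz":0,"ax":0,"ay":0,"az":0,"fingers":8},{"tx":0,"ty":0,"tz":0,"ax":0,"ay":0,"az":0,"fingers":8}]'
```

```text
time: 17.48
tcp_pos: [680.1, -100.5, 47.8]
eef_rot: [[0.185, 0.983, 0.0], [0.983, -0.185, -0.0], [0.0, 0.0, -1.0]]
contact_force: [-0.1, 0.7, -1.3]
width: 15.2
finger_force: 53.1
```

```bash
python3 -m inch '[{"tx":0,"ty":0,"tz":0.04,"ax":0,"ay":0,"az":0,"fingers":8},{"tx":0,"ty":0,"tz":0,"ax":0,"ay":0,"az":0,"fingers":8},{"tx":0,"ty":0,"tz":0,"ax":0,"ay":0,"az":0,"fingers":8}]'
```

```text
time: 17.73
tcp_pos: [680.3, -100.5, 46.1]
eef_rot: [[0.185, 0.983, 0.001], [0.983, -0.185, -0.0], [0.0, 0.001, -1.0]]
contact_force: [-0.1, -1.4, 0.4]
width: 15.0
finger_force: 53.1
```

Now at the original grasp height with light contact, so I release and rise.

```bash
python3 -m inch '[{"tx":0,"ty":0,"tz":0.01,"ax":0,"ay":0,"az":0,"fingers":8},{"tx":0,"ty":0,"tz":0,"ax":0,"ay":0,"az":0,"fingers":18},{"tx":0,"ty":0,"tz":0,"ax":0,"ay":0,"az":0,"fingers":30},{"tx":0,"ty":0,"tz":0,"ax":0,"ay":0,"az":0,"fingers":45},{"tx":0,"ty":0,"tz":0,"ax":0,"ay":0,"az":0,"fingers":45},{"tx":0,"ty":0,"tz":-0.4,"ax":0,"ay":0,"az":0,"fingers":45},{"tx":0,"ty":0,"tz":-0.8,"ax":0,"ay":0,"az":0,"fingers":45},{"tx":0,"ty":0,"tz":-0.9,"ax":0,"ay":0,"az":0,"fingers":45},{"tx":0,"ty":0,"tz":-0.9,"ax":0,"ay":0,"az":0,"fingers":45}]'
python3 -m inch '[{"tx":-1,"ty":0,"tz":0,"ax":0,"ay":0,"az":0,"fingers":45},{"tx":-1,"ty":0,"tz":0,"ax":0,"ay":0,"az":0,"fingers":45},{"tx":-1,"ty":0,"tz":0,"ax":0,"ay":0,"az":0,"fingers":45},{"tx":-1,"ty":0,"tz":0,"ax":0,"ay":0,"az":0,"fingers":45},{"tx":-1,"ty":0,"tz":0,"ax":0,"ay":0,"az":0,"fingers":45},{"tx":-1,"ty":0,"tz":0,"ax":0,"ay":0,"az":0,"fingers":45},{"tx":0,"ty":0,"tz":0,"ax":0,"ay":0,"az":0,"fingers":45},{"tx":0,"ty":0,"tz":0,"ax":0,"ay":0,"az":0,"fingers":45}]'
python3 - <<'E'
from workcell import camera,monitor
from g import *
p,d=camera("side"); t,dt=camera("top")
A=np.vstack([np.hstack([cv2.resize(p[135:215,170:310,::-1],(800,457),interpolation=cv2.INTER_CUBIC)]),cv2.resize(t[130:280,110:530,::-1],(800,300))[:143]])
cv2.imwrite("pics/f2.png",A)
E
```

```text
time: 18.48
tcp_pos: [679.3, -100.4, 166.1]
eef_rot: [[0.185, 0.983, -0.002], [0.983, -0.185, 0.0], [-0.0, -0.002, -1.0]]
contact_force: [0.5, -0.3, 0.8]
width: 44.7
finger_force: 0.0
time: 19.15
tcp_pos: [634.6, -338.5, 165.2]
eef_rot: [[0.189, 0.982, -0.0], [0.982, -0.189, 0.0], [0.0, -0.0, -1.0]]
contact_force: [-0.3, 0.1, 0.1]
width: 44.7
finger_force: 0.0
```

View pics/f2.png

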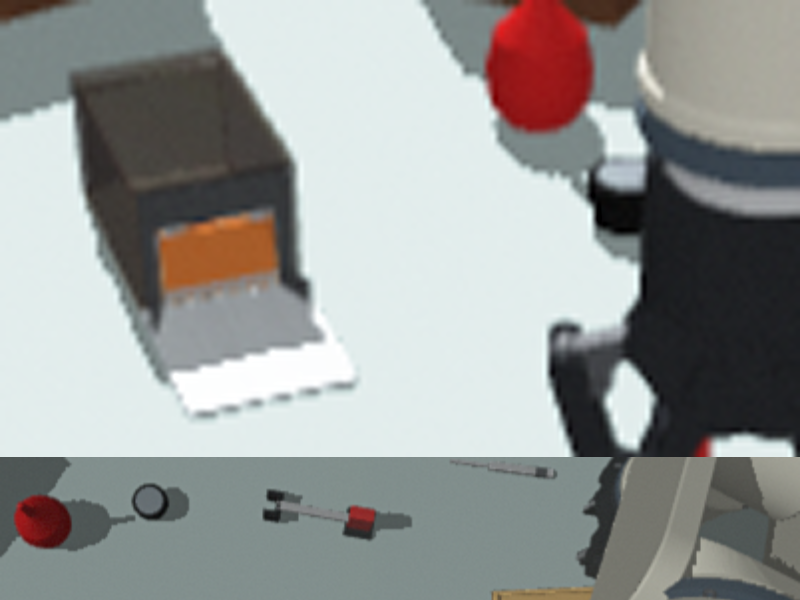

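The flap is shut (orange panel at (218,250)). The pusher stands as before in the top strip, grip at (362,520) and fork at (272,505), and the other things in view have not moved.

```bash
python3 -c "
from workcell import r
print(r.job_done())"
```

```text
the job is handed in; nothing more can be done
None
```

The job is handed in (no verdict was returned): the last pictures show the watch inside with its crown towards the gate, the flap shut and the pusher standing back where it began.

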